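# Load a dop into the sprung quick-change chuck

### The arm

A 6-joint arm with a two-finger parallel gripper is mounted at the origin on the work surface. World frame = base frame: x ahead of the robot, y to its left, z up, the work surface at z = 0. Lengths are in m, angles in rad, forces in N, time in s.
With the tool pointing down it reaches from about 0.25 to 0.775 m from the base axis. Payload 4 kg.
Tool frame: the origin (TCP) lies at the very end of the fingers, on their centre line; the grasp point (between the pads) lies hold_point_z behind it (hold_point_z is the distance from the TCP to the grasp point, in m); z points along the fingers, y is the direction in which the jaws open and shut (so a half turn about z gives the same grasp; the last joint's range is limited). The gripper opens to 94 mm and grips with 3 to 60 N. Pads are 16 mm wide; open, the fingers measure 119 mm over their backs; the gripper's body (75 mm by 177 mm) begins 78 mm behind the grasp point.
Start: joints at [1.011, 0.087, 1.371, -0, 1.684, -0.103], TCP at [0.243, 0.494, 0.206] pointing down, gripper open.
Joint ranges: [-3.1, 3.1], [-0.76, 2.03], [0.27, 2.55], [-1.08, 4.22], [0.17, 2.65], [-2.57, 2.57]. Speed limits (rad/s): [2.79, 2.79, 3.14, 3.14, 3.14, 3.14].

### API

Orientations are given as [roll, pitch, yaw] about the fixed x, y, z axes, in that order (R = Rz(yaw) Ry(pitch) Rx(roll)).
In Python, from bench import * gives the robot as it stands.
- The arm moves only by the tool step_arm, never from a script. Its argument "increments" is text: rows parted by semicolons, each of 6 numbers parted by spaces: the shift along the tool's x, y, z in cm, then the turn, a rotation vector about the tool's x, y, z in rad. A call has 1 to 5 rows; each row shifts and turns the commanded pose from where the row before left it, along the tool's axes as they then stand; what a row does not reach is not made up. A row lasts 1/10 s, in which the tool goes at most 50 mm and 8.59 degrees, less where a joint would pass 70% of its speed; a pose out of reach is approached as far as the arm can. A call is refused whole if a number of a shift passes 5 or a number of a turn 0.15, either way. A call with a gripper value outside its range is refused whole. "claw" is the gripper's target within -1 to 1 (shut at 1, half-way at 0, fully open at -1), set as the call begins (left out, the last holds). The fingers move at their own pace and stop on an object; the grip force is fixed at half the most. Time passes only in rows, so rows that do not move let the fingers close. It gives the time, the measured TCP pose, the force and the opening at its end, in the units of the state.
- get_obs(): the state, without advancing time (a new reading comes with each control period).
- snapshot(name): name is "scene" or "side" or "wrist"; returns the picture (384x512x3 uint8, red, green, blue); there is no depth.
- calibration(name): a dict with "camera_matrix" (3x3 intrinsics, pixels), "eye" and "orientation" of the camera in the world; the wrist camera has in their place "tool_from_camera" (4x4, takes a point from camera to tool coordinates, whose origin is the TCP and whose axes are the flange's). Camera axes: x right, y up, looking along -z (the intrinsics and any distortion apply to the point x, -y, -z); pixel columns grow to the right and rows downward; lengths in m; the calibration is good to about 2 mm. A picture is of the moment at which its call begins: read the wrist's pose just before it. calibration takes no time and is no camera call.
- close_job(): hands the job in, once; it reports no verdict.
The state is a dict: "time": time; "joint_positions": joint angles; "qvel": joint speeds; "joint_torque": joint torques, N m; "tool_pos": TCP position; "ee_rot": TCP orientation; "wrist_force": force on the tool from outside, world axes, zero at the start; "wrist_torque": the same for the moment, N m; "width": finger opening in m.
Only numpy, scipy, OpenCV 4.12 (cv2) and the standard library are available. Lean on these libraries where they do the work, as an engineer would, in place of code of your own. Each camera call takes 0.05 s, during which the arm holds its last target. There are 200 camera calls.

### The job

Load the dop that carries the flat square stone into the quick-change chuck: pull the chuck's spring sleeve back (down) until it catches and stays back by itself, then push the dop's shank into the bore until the sleeve springs up again and locks it, and leave the dop standing there. Feel your way in and press gently: the chuck's nose must not be pushed down with more than 20 N (about 2 kg). Leave the other two dops in their block and everything else on the bench where it is.

Things in the scene. Friction and masses are not known exactly. Their poses are not given: they have to be found in the camera images.
- chuck: Fixed quick-change chuck, mouth up. Origin: centre of the underside of its foot, a disc 72 mm across, 10 mm thick; z up. Only the foot is measured: the head is clamped on it by hand, its upright bore 3 to 4.5 mm off the foot's centre to some side, its mouth 76 to 86 mm above the bench. Head: nose 30 mm across, in its flat top the bore, 15.2 mm across, no chamfer. With the sleeve up, dogs 14 mm down bar it.
- chuck_bore (a point): Nominal centre of the mouth, 80 mm above the foot's underside; the true one is 3 to 4.5 mm off to some side, 4 mm lower to 6 mm higher. In the bore a sprung tip pushes on the shank from 26.5 mm depth (2 N, rising to 7 N); at about 30.5 mm the sleeve's catch lets go; full depth is 32 mm, the dop's shoulder hard on the nose. Once locked, the dop may ride up by 3 mm.
- nose (a joint): How far the nose is pushed down into the head, in m: it is backed by a stiff spring, 10 N per mm, and must not be pushed past 0.002 (20 N); 0 at rest.
- sleeve (a joint): How far the sleeve is pulled back (down), in m: 0 = up, 0.0125 = fully down; spring 6 N up, 9 N down. Past 0.0115 it catches, and stays at 0.011 when let go, till a seated shank trips it. A ribbed tube round the nose, 40 mm across, 38 mm tall, its rim 2 mm below the mouth when up; flange at its foot 53 mm across, 6 mm thick. Grip the tube or press the flange; it does not turn.
- dop_block: Fixed wooden block 70 x 200 x 40 mm with three holes 17 mm wide, 60 mm apart in a row along its y axis, the middle one at its centre; a dop stands in each. Origin: centre of its underside.
- dop_square: The dop to load: brass, 81 mm long, about 0.11 kg, standing upright in the block; the one whose stone is a flat square of milky quartz (18 mm wide, stepped, 9 mm high). Origin: centre of the shank's foot; z along the dop to the stone. Shank 14 mm across, 0 to 32 mm, foot chamfered 1.5 mm, locking groove at 11 to 20 mm; grip body 26 mm across, 32 to 72 mm. Its shoulder (32 mm) rests on the block's top.
- dop_dome: Like dop_square, but with a round domed stone; leave it. Origin: centre of the shank's foot.
- dop_point: Like dop_square, but with a round pointed stone, 92 mm long in all; leave it. Origin: centre of the shank's foot.
- pot: Black pot 68 mm across, 60 mm high; leave it. Origin: centre of its underside.
- bottle: Bottle 44 mm across, 110 mm high; leave it. Origin: centre of its underside.
- spare_lap: Copper disc 110 mm across, 8 mm thick; leave it. Origin: centre of its underside.
- brush: Brush 160 mm long, lying; leave it. Origin: centre of its underside.
- wrench: Wrench 140 mm long, lying; leave it. Origin: centre of its underside.
- tin: Small open tin 70 x 50 x 18 mm; leave it. Origin: centre of its underside.
Things that resemble listed ones, but are neither listed nor needed, are in the scene too. Leave any blue look-alike of the chuck alone.

How it is judged:
By the outcome, as a careful person would: the job done as asked, in the order asked, and still so for the second after the job is handed in, with the robot touching nothing.
It also fails if it takes over 72 s, if anything falls off the work surface, if the arm or the gripper's body presses on something with over 40 N, if the wrist force passes 120 N, or if a joint passes its speed limit or range.

## Working session

There is one attempt and no reset: what is moved stays moved. The work goes in short steps, Python scripts to look and compute and a tool call to move; the robot and the scene stay as the last step left them, time stands still between calls to the robot, and variables do not carry over. Pictures are saved under pics/ and viewed, about 8 in all and at most 12, crops included, and the job is handed in when it is done.

Besides the shell and the picture viewer there is one more tool, called after "Call:" by a JSON object that holds its "fn" and its "kwargs". step_arm: Moves the arm, as the interface text tells. Its arguments: {"type":"object","properties":{"increments":{"type":"string"},"claw":{"type":"number"}},"required":["increments"]}

```bash
mkdir -p pics; ls
python3 - <<'E'
from bench import *
import cv2,numpy as np
print(get_obs())
for n in("scene","side","wrist"):
    print(n,calibration(n))
a=[snapshot(n) for n in("scene","side","wrist")]
for n,i in zip("abc",a): cv2.imwrite(f"pics/{n}0.png",i[...,::-1])
E
```

```text
pics
{'time': 0.0, 'joint_positions': array([ 1.01086200e+00,  8.79656627e-02,  1.37223403e+00, -1.86985294e-05,
        1.68357909e+00, -1.03123074e-01]), 'qvel': array([-3.75443820e-04,  2.18515905e-05, -9.52885812e-04,  1.15222997e-03,
        8.35346628e-04,  9.43955373e-05]), 'joint_torque': array([-2.12412924e-03, -3.40189183e+01, -3.02419209e+01,  7.16187176e-02,
        3.31295910e-02, -1.55611942e-04]), 'tool_pos': array([0.24233298, 0.49313637, 0.2043086 ]), 'ee_rot': array([-3.13941622e+00, -2.06555577e-04,  2.68477909e+00]), 'wrist_force': array([-0.38184204,  1.17880478,  0.10210181]), 'wrist_torque': array([ 0.02104486, -0.02143891, -0.03875673]), 'width': 0.0937911098928258}
scene {'camera_matrix': array([[420.20750817,   0.        , 257.38040822],
       [  0.        , 420.20750817, 187.22818918],
       [  0.        ,   0.        ,   1.        ]]), 'eye': array([ 1.13149825, -0.66921521,  0.62417545]), 'orientation': array([ 0.99211446, -0.00978031,  0.76494318])}
side {'camera_matrix': array([[429.33538836,   0.        , 262.42661071],
       [  0.        , 429.33538836, 190.63857593],
       [  0.        ,   0.        ,   1.        ]]), 'eye': array([0.47974593, 0.60165854, 0.7843952 ]), 'orientation': array([ 0.75911794,  0.01080511, -2.97071052])}
wrist {'camera_matrix': array([[326.01060764,   0.        , 255.10917193],
       [  0.        , 326.01060764, 192.82656071],
       [  0.        ,   0.        ,   1.        ]]), 'tool_from_camera': array([[-5.07942036e-04,  9.62984080e-01,  2.69557794e-01,
         7.87295994e-02],
       [ 9.99999400e-01,  7.50800569e-04, -7.97852142e-04,
         7.03172518e-04],
       [-9.70703056e-04,  2.69557227e-01, -9.62983883e-01,
        -1.80019148e-01],
       [ 0.00000000e+00,  0.00000000e+00,  0.00000000e+00,
         1.00000000e+00]])}
```

Run:
```python
import bench
print([ (k, getattr(bench,k)) for k in dir(bench) if not k.startswith('_')])
```

```text
[('IKError', <class 'bench.IKError'>), ('calibration', <function make.<locals>.<lambda> at 0x7fdba3c6c680>), ('close_job', <function connect.<locals>.done at 0x7fdba3bdf740>), ('get_obs', <function make.<locals>.<lambda> at 0x7fdba3c6c5e0>), ('hold_point_z', 0.0188), ('snapshot', <function make.<locals>.drawn_camera at 0x7fdba3c6c0e0>)]
```

View pics/a0.png

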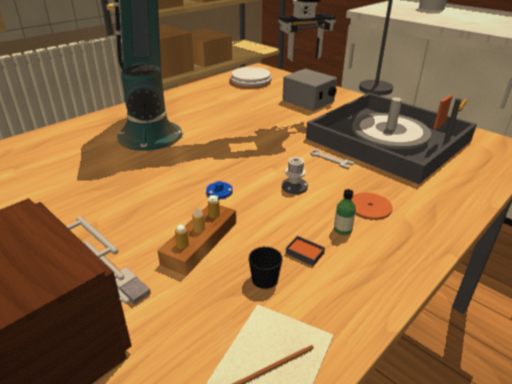

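View pics/b0.png

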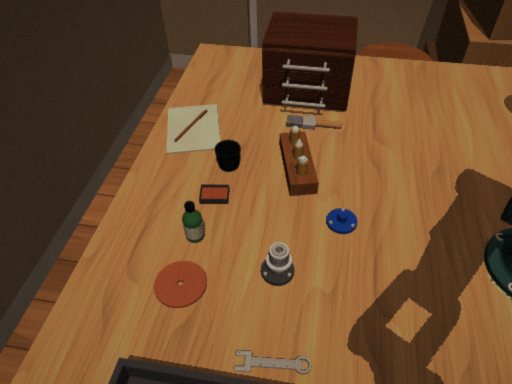

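Scene view: chuck at about (295,175), block with dops at about (200,235), and the blue decoy at (219,190). Side view: chuck mouth at about (279,249) and foot at about (278,270); dops at (295,132), (298,148) and (302,165).

```bash
cat > h.py <<'E'
from bench import *
import cv2,numpy as np
from scipy.spatial.transform import Rotation as R
def cam(n,o=None):
    c=calibration(n);K=c["camera_matrix"]
    if n!="wrist": return K,c["eye"],R.from_euler("xyz",c["orientation"]).as_matrix()
    T=np.eye(4);T[:3,:3]=R.from_euler("xyz",o["ee_rot"]).as_matrix();T[:3,3]=o["tool_pos"];T=T@c["tool_from_camera"]
    return K,T[:3,3],T[:3,:3]
def ray(C,uv):
    K,e,Q=C;u,v=uv
    return e,Q@np.array([(u-K[0,2])/K[0,0],-(v-K[1,2])/K[1,1],-1])
def onz(C,uv,z):
    e,d=ray(C,uv);return e+d*(z-e[2])/d[2]
def proj(C,p):
    K,e,Q=C;q=Q.T@(np.array(p)-e);return np.array([K[0,2]+K[0,0]*q[0]/-q[2],K[1,2]-K[1,1]*q[1]/-q[2]])
def tri(C1,a,C2,b):
    (e,d),(f,g)=ray(C1,a),ray(C2,b)
    s=np.linalg.lstsq(np.c_[d,-g],f-e,rcond=None)[0]
    p,q=e+s[0]*d,f+s[1]*g;return (p+q)/2,np.linalg.norm(p-q)
E
python3 - <<'E'
from h import *
A=cv2.imread("pics/a0.png");B=cv2.imread("pics/b0.png")
f=lambda I,x,y,w,h:cv2.resize(I[y:y+h,x:x+w],(w*5,h*5),interpolation=cv2.INTER_CUBIC)
o=np.vstack([np.hstack([f(A,165,190,75,60),f(A,265,150,75,60)]),np.hstack([f(B,265,120,75,60),f(B,240,230,75,60)])])
cv2.imwrite("pics/d.png",o)
S,D=cam("scene"),cam("side")
print("foot",onz(S,(295,185),.01),onz(D,(277.5,269),.01))
print("mouth",tri(S,(295.5,161.5),D,(279,249)))
for s in [(181,230),(198,214),(213,201)]: print([tri(S,s,D,d) for d in [(295,130),(298,144),(302,160)]])
for d in [(295,130),(298,144),(302,160)]: print(onz(D,d,.085))
for s in [(181,230),(198,214),(213,201)]: print(onz(S,s,.085))
E
```

```text
foot [0.54934326 0.09254769 0.01      ] [0.54250003 0.09941373 0.01      ]
mouth (array([0.54145186, 0.09690932, 0.07819089]), np.float64(0.0013347888428524156))
[(array([ 0.55462713, -0.28753475,  0.07701633]), np.float64(0.0006068157486268024)), (array([ 0.53747535, -0.26932329,  0.0521981 ]), np.float64(0.013755181257591327)), (array([ 0.51667826, -0.24809663,  0.02349072]), np.float64(0.029076410392703738))]
[(array([ 0.55646159, -0.2489835 ,  0.10245975]), np.float64(0.01327910752937788)), (array([ 0.54003268, -0.23009752,  0.07951958]), np.float64(8.104594471051489e-06)), (array([ 0.52017384, -0.20814206,  0.05308141]), np.float64(0.0140818978947347))]
[(array([ 0.55882262, -0.21570466,  0.12391325]), np.float64(0.02589016645011897)), (array([ 0.54303609, -0.19631883,  0.10250647]), np.float64(0.013554940873309888)), (array([ 0.52400422, -0.17383411,  0.0779139 ]), np.float64(0.000579797486387448))]
[ 0.55357122 -0.27781502  0.085     ]
[ 0.53956685 -0.22362658  0.085     ]
[ 0.52334688 -0.16632661  0.085     ]
[ 0.56342154 -0.29307091  0.085     ]
[ 0.54597902 -0.2345163   0.085     ]
[ 0.53224785 -0.18024716  0.085     ]
```

View pics/d.png

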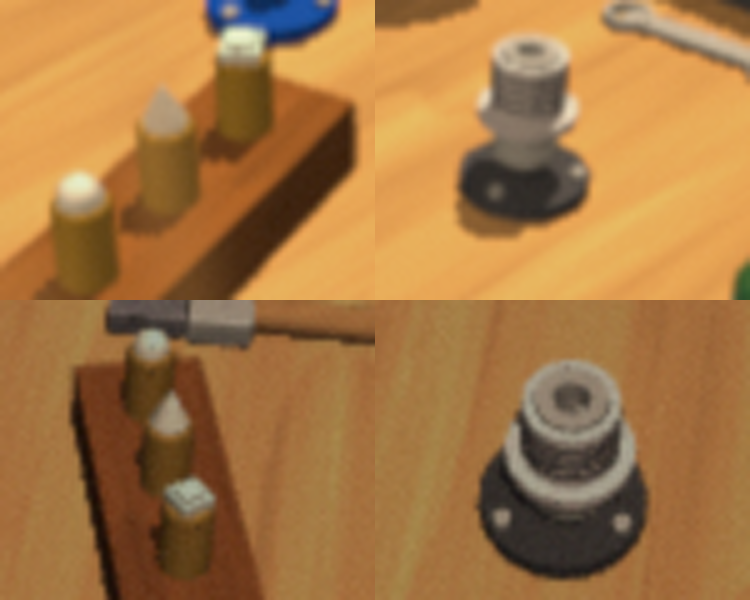

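Square dop (0.524,-0.174) is the block's end hole nearest the chuck. The chuck mouth is at about (0.541,0.097,0.078), which fits the given heights. I'll go above the chuck with the jaws set across the block row.

```bash
cat >> h.py <<'E'
def plan(p,yaw,n,o=None):
    o=o or get_obs();q=np.array(o["tool_pos"]);Q=R.from_euler("xyz",o["ee_rot"]);T=R.from_euler("xyz",[np.pi,0,yaw])
    dv=(Q.inv()*T).as_rotvec()/n;dp=(np.array(p)-q)/n;out=[]
    for i in range(n):
        out.append(" ".join(f"{x:.2f}" for x in Q.inv().apply(dp)*100)+" "+" ".join(f"{x:.3f}" for x in dv));Q=Q*R.from_rotvec(dv)
    for i in range(0,n,5):print("; ".join(out[i:i+5]))
E
python3 -c "
from h import *
plan([.541,.097,.19],np.radians(105.4),15)"
```

```text
-2.95 -1.49 0.10 -0.000 0.000 0.056; -3.03 -1.32 0.10 -0.000 0.000 0.056; -3.10 -1.15 0.10 -0.000 0.000 0.056; -3.16 -0.97 0.10 -0.000 0.000 0.056; -3.21 -0.80 0.10 -0.000 0.000 0.056
-3.25 -0.61 0.10 -0.000 0.000 0.056; -3.28 -0.43 0.10 -0.000 0.000 0.056; -3.30 -0.24 0.10 -0.000 0.000 0.056; -3.31 -0.06 0.10 -0.000 0.000 0.056; -3.31 0.13 0.10 -0.000 0.000 0.056
-3.29 0.31 0.10 -0.000 0.000 0.056; -3.27 0.50 0.10 -0.000 0.000 0.056; -3.24 0.68 0.10 -0.000 0.000 0.056; -3.19 0.86 0.10 -0.000 0.000 0.056; -3.14 1.04 0.10 -0.000 0.000 0.056
```

Call:
{"fn": "step_arm", "kwargs": {"increments": "-2.95 -1.49 0.1 0 0 0.056; -3.03 -1.32 0.1 0 0 0.056; -3.1 -1.15 0.1 0 0 0.056; -3.16 -0.97 0.1 0 0 0.056; -3.21 -0.8 0.1 0 0 0.056"}}

```text
time: 0.65
tool_pos: [0.3427, 0.3605, 0.2001]
ee_rot: [-3.141, -0.0, 2.403]
wrist_force: [0.6, 0.7, 0.2]
width: 0.0939
```

Call:
{"fn": "step_arm", "kwargs": {"increments": "-3.25 -0.61 0.1 0 0 0.056; -3.28 -0.43 0.1 0 0 0.056; -3.3 -0.24 0.1 0 0 0.056; -3.31 -0.06 0.1 0 0 0.056; -3.31 0.13 0.1 0 0 0.056"}}

```text
time: 1.15
tool_pos: [0.4426, 0.2286, 0.1951]
ee_rot: [-3.141, -0.0, 2.122]
wrist_force: [0.5, -0.1, -1.0]
width: 0.094
```

Call:
{"fn": "step_arm", "kwargs": {"increments": "-3.29 0.31 0.1 0 0 0.056; -3.27 0.5 0.1 0 0 0.056; -3.24 0.68 0.1 0 0 0.056; -3.19 0.86 0.1 0 0 0.056; -3.14 1.04 0.1 0 0 0.056"}}

```text
time: 1.65
tool_pos: [0.5426, 0.0969, 0.19]
ee_rot: [-3.141, -0.0, 1.842]
wrist_force: [0.4, 0.5, 1.2]
width: 0.0942
```

Call:
{"fn": "step_arm", "kwargs": {"increments": "0 0 0 0 0 0; 0 0 0 0 0 0; 0 0 0 0 0 0", "claw": 0}}

```text
time: 1.95
tool_pos: [0.5415, 0.0989, 0.1903]
ee_rot: [-3.141, -0.001, 1.846]
wrist_force: [-0.9, 0.6, 0.4]
width: 0.0732
```

Run:
```python
from h import *
o=get_obs();I=snapshot("wrist")
print(o["tool_pos"],o["ee_rot"],o["wrist_force"],o["width"],o["time"])
import pickle;pickle.dump(o,open("o1.pkl","wb"))
cv2.imwrite("pics/w1.png",I[...,::-1])
C=cam("wrist",o);print(proj(C,[.5415,.097,.078]))
```

```text
[0.54152456 0.09886056 0.19030434] [-3.14104458e+00 -7.01211474e-04  1.84594237e+00] [-0.91822942  0.58798235  0.37564974] 0.07321459101562348 1.95
[254.12436659 192.24891871]
```

View pics/w1.png

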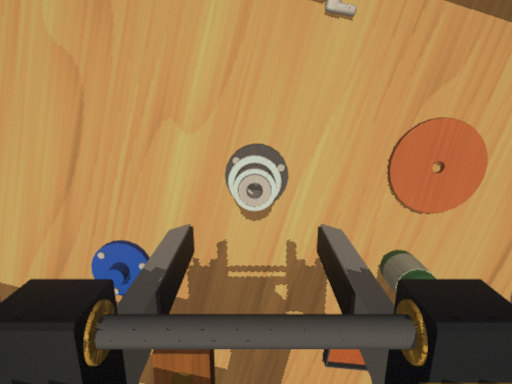

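Wrist view: the mouth (bore) is at about (254,190), within 2 px of the prediction (254,192). The blue decoy is at (120,267) and the jaws don't obstruct the chuck. Next I'll refine the bore centre in all three views.

```bash
cat >> h.py <<'E'
def bore(I,uv,r,thr=None):
    g=cv2.cvtColor(I,cv2.COLOR_BGR2GRAY);u,v=uv;s=8
    c=cv2.resize(g[v-r:v+r+1,u-r:u+r+1],None,fx=s,fy=s,interpolation=cv2.INTER_CUBIC)
    t,m=cv2.threshold(c,thr or 0,255,cv2.THRESH_BINARY_INV|(0 if thr else cv2.THRESH_OTSU))
    out=[]
    for k in cv2.findContours(m,cv2.RETR_LIST,cv2.CHAIN_APPROX_NONE)[0]:
        if len(k)>20:
            e=cv2.fitEllipse(k);out.append((np.round((np.array(e[0])+.5)/s-.5+[u-r,v-r],2),np.round(np.array(e[1])/s,1)))
    return t,out
E
python3 - <<'E'
from h import *
import pickle
o=pickle.load(open("o1.pkl","rb"))
for n,f,uv,r in [("scene","a0",(296,161),4),("side","b0",(279,249),5),("wrist","w1",(254,190),8)]:
    I=cv2.imread(f"pics/{f}.png");t,L=bore(I,uv,r);print(n,t,L)
    g=cv2.cvtColor(I,cv2.COLOR_BGR2GRAY);u,v=uv;r+=4;print(g[v-r:v+r+1,u-r:u+r+1])
E
```

```text
scene 149.0 [(array([296.44, 164.69]), array([ 1.7, 12.3])), (array([295.57, 159.57]), array([2.7, 5.3]))]
[[175 174 174 174 173 171 172 172 174 175 175 175 177 177 177 177 178]
 [173 172 173 173 171 171 171 174 174 176 177 177 176 177 178 179 179]
 [172 171 171 172 172 176 176 178 178 177 177 177 179 178 180 183 183]
 [171 171 173 177 182 183 183 184 185 185 184 182 182 183 185 186 186]
 [172 177 184 190 191 190 189 187 189 193 191 192 193 192 189 186 186]
 [178 189 197 197 189 175 164 162 159 168 179 191 200 201 197 189 185]
 [187 199 193 189 180 152 120 112 117 129 152 179 195 203 207 197 185]
 [186 198 176 171 175 155 125 117 118 124 143 173 185 193 208 204 186]
 [170 185 174 159 169 171 159 153 151 155 163 174 176 181 202 201 184]
 [142 156 174 166 173 175 165 165 165 165 164 165 169 181 188 176 174]
 [127 122 152 171 181 174 160 157 157 153 149 159 168 172 151 136 164]
 [121  98 117 136 145 148 155 165 164 161 149 144 135 122 105 119 160]
 [118  93 101 108 111 118 124 131 130 126 117 108  99  89  86 117 162]
 [118  91 100 103  99 100 100 103  99  94  84  85  81  78  85 120 166]
[... 3891 characters left out ...]
95  99 102 102 102 102 101  99  97 106
  138 165 174 175 175 176 176]
 [174 173 172 171 171 171 169 153 130 106 100 102 101 102 101 100 111 142
  168 175 174 175 176 177 177]
 [174 173 172 172 171 172 173 172 164 151 143 136 128 128 130 146 160 170
  175 173 174 173 174 176 177]
 [175 174 172 173 171 171 172 173 175 172 170 167 164 165 163 170 179 178
  178 174 174 176 175 177 177]
 [166 173 174 172 170 170 173 174 176 173 174 174 175 176 171 173 177 178
  177 175 174 175 174 176 167]
 [181 164 171 173 170 171 174 174 174 174 174 175 174 176 172 171 176 178
  178 174 173 173 175 179 181]
 [197 183 178 171 171 170 172 174 174 174 175 176 173 175 172 172 175 179
  177 174 174 174 170 174 196]]
```

Run:
```python
from h import *
import pickle
o=pickle.load(open("o1.pkl","rb"))
S,D,W=cam("scene"),cam("side"),cam("wrist",o)
b={"S":(S,(295.6,160.8)),"D":(D,(278.85,249.08)),"W":(W,(254.3,190.2))}
for k in("SD","SW","DW"):
    print(k,tri(*b[k[0]],*b[k[1]]))
for z in(.076,.08,.086):print(z,[onz(*b[k],z).round(4) for k in "SDW"])
# dop_square top 
for f,n,uv in(("a0","scene",(213,198)),("b0","side",(302,160))):
    I=cv2.imread(f"pics/{f}.png").astype(int);u,v=uv;c=I[v-14:v+15,u-14:u+15]
    m=((c.min(2)>(165 if n=="scene" else 125))).astype(np.uint8)
    q,l,st,ce=cv2.connectedComponentsWithStats(m);
    for i in range(1,q):
        if st[i,4]>15:print(n,st[i],ce[i]+[u-14,v-14])
```

```text
SD (array([0.54127983, 0.09795221, 0.07965615]), np.float64(0.0005740395779086618))
SW (array([0.54093616, 0.09909416, 0.07891308]), np.float64(0.0003008630996455836))
DW (array([0.54074527, 0.10029823, 0.08319899]), np.float64(1.9673954616338034e-05))
0.076 [array([0.5376, 0.1031, 0.076 ]), array([0.5414, 0.0952, 0.076 ]), array([0.5413, 0.0984, 0.076 ])]
0.08 [array([0.542 , 0.0975, 0.08  ]), array([0.541, 0.098, 0.08 ]), array([0.541 , 0.0995, 0.08  ])]
0.086 [array([0.5485, 0.089 , 0.086 ]), array([0.5405, 0.1023, 0.086 ]), array([0.5406, 0.101 , 0.086 ])]
scene [11 12  7  4 22] [213.13636364 197.09090909]
side [12 10  7  5 18] [303.         157.61111111]
```

Call:
{"fn": "step_arm", "kwargs": {"increments": "0 0 0 0 0 0; 0 0 4 0 0 0; 0 0 4 0 0 0; 0 0 3 0 0 0; 0 0 1.5 0 0 0"}}

```text
time: 2.5
tool_pos: [0.5397, 0.0987, 0.0623]
ee_rot: [-3.137, -0.001, 1.846]
wrist_force: [0.3, -0.3, -0.4]
width: 0.0472
```

Call:
{"fn": "step_arm", "kwargs": {"increments": "0 0 0.3 0 0 0; 0 0 0 0 0 0; 0 0 0 0 0 0", "claw": 0.06}}

```text
time: 2.8
tool_pos: [0.5425, 0.0983, 0.0641]
ee_rot: [3.14, 0.0, 1.845]
wrist_force: [-1.2, 0.1, -0.6]
width: 0.0443
```

Run:
```python
from h import *
o=get_obs();I=snapshot("wrist");J=snapshot("side")
print(o["tool_pos"],o["ee_rot"],o["wrist_force"],o["width"])
cv2.imwrite("pics/w2.png",I[...,::-1]);cv2.imwrite("pics/w2c.png",np.hstack([cv2.resize(I[150:384,150:360,::-1],None,fx=1.9,fy=1.9,interpolation=3),cv2.resize(J[200:317,230:335,::-1],None,fx=3.8,fy=3.8,interpolation=3)[:444]]))
```

```text
[0.54250136 0.09832029 0.06406617] [3.14041666e+00 2.00474513e-04 1.84512752e+00] [-1.24229261  0.12752365 -0.62150025] 0.04430575306555005Traceback (most recent call last):
  File "<stdin>", line 4, in <module>
    return _nx.concatenate(arrs, 1, dtype=dtype, casting=casting)
           ~~~~~~~~~~~~~~~^^^^^^^^^^^^^^^^^^^^^^^^^^^^^^^^^^^^^^^
ValueError: all the input array dimensions except for the concatenation axis must match exactly, but along dimension 0, the array at index 0 has size 445 and the array at index 1 has size 444
```

Call:
{"fn": "step_arm", "kwargs": {"increments": "0 0 0.4 0 0 0; 0 0 0.4 0 0 0; 0 0 0.3 0 0 0; 0 0 0 0 0 0"}}

```text
time: 3.3
tool_pos: [0.5424, 0.0982, 0.0509]
ee_rot: [3.141, -0.0, 1.845]
wrist_force: [-0.0, -0.2, -0.7]
width: 0.0441
```

Call:
{"fn": "step_arm", "kwargs": {"increments": "0 0 0.2 0 0 0; 0 0 0.2 0 0 0; 0 0 0 0 0 0"}}

```text
time: 3.6
tool_pos: [0.5425, 0.0981, 0.0484]
ee_rot: [3.141, 0.0, 1.845]
wrist_force: [-2.4, -0.1, 4.1]
width: 0.0445
```

Call:
{"fn": "step_arm", "kwargs": {"increments": "0 0 0.2 0 0 0; 0 0 0.2 0 0 0; 0 0 0 0 0 0"}}

```text
time: 3.9
tool_pos: [0.5425, 0.0981, 0.0449]
ee_rot: [3.141, 0.0, 1.845]
wrist_force: [-3.5, -1.0, 6.0]
width: 0.0441
```

Call:
{"fn": "step_arm", "kwargs": {"increments": "0 0 0.2 0 0 0; 0 0 0.2 0 0 0; 0 0 0 0 0 0"}}

```text
time: 4.2
tool_pos: [0.5425, 0.0981, 0.0411]
ee_rot: [3.14, 0.0, 1.845]
wrist_force: [-4.4, -0.5, 7.4]
width: 0.0443
```

Call:
{"fn": "step_arm", "kwargs": {"increments": "0 0 0.2 0 0 0; 0 0 0.1 0 0 0; 0 0 0 0 0 0"}}

```text
time: 4.5
tool_pos: [0.5425, 0.0982, 0.038]
ee_rot: [3.141, 0.0, 1.845]
wrist_force: [-3.2, -0.5, 7.9]
width: 0.0437
```

Call:
{"fn": "step_arm", "kwargs": {"increments": "0 0 0.1 0 0 0; 0 0 0 0 0 0; 0 0 0 0 0 0"}}

```text
time: 4.8
tool_pos: [0.5425, 0.0982, 0.0371]
ee_rot: [3.141, 0.0, 1.845]
wrist_force: [-4.4, -0.6, 7.2]
width: 0.0444
```

Call:
{"fn": "step_arm", "kwargs": {"increments": "0 0 0.1 0 0 0; 0 0 0 0 0 0; 0 0 0 0 0 0"}}

```text
time: 5.1
tool_pos: [0.5425, 0.0982, 0.037]
ee_rot: [3.14, 0.0, 1.845]
wrist_force: [-6.1, -0.7, 11.3]
width: 0.044
```

Call:
{"fn": "step_arm", "kwargs": {"increments": "0 0 0.1 0 0 0; 0 0 0 0 0 0; 0 0 0 0 0 0"}}

```text
time: 5.4
tool_pos: [0.5425, 0.0982, 0.0369]
ee_rot: [3.14, 0.0, 1.845]
wrist_force: [-7.2, -0.7, 15.5]
width: 0.0442
```

The sleeve bottomed: z stalled at 0.037 after about 12.5 mm of travel while the force kept rising. I'll open slightly, back off and check that it stays down.

Call:
{"fn": "step_arm", "kwargs": {"increments": "0 0 -0.2 0 0 0; 0 0 -0.1 0 0 0; 0 0 -0.2 0 0 0; 0 0 -1 0 0 0; 0 0 -2 0 0 0", "claw": -0.2}}

```text
time: 5.9
tool_pos: [0.5399, 0.0979, 0.0663]
ee_rot: [-3.135, -0.001, 1.845]
wrist_force: [0.0, -0.6, 0.2]
width: 0.0565
```

Call:
{"fn": "step_arm", "kwargs": {"increments": "0 0 -4 0 0 0; 0 0 -4 0 0 0; 0 0 -3.2 0 0 0; 0 0 0 0 0 0; 0 0 0 0 0 0"}}

```text
time: 6.4
tool_pos: [0.5421, 0.0981, 0.1806]
ee_rot: [3.141, 0.0, 1.845]
wrist_force: [-0.5, -0.5, -0.6]
width: 0.0566
```

Run:
```python
from h import *
import pickle
o=get_obs();I=snapshot("wrist");J=snapshot("side");K=snapshot("scene")
print(o["tool_pos"],o["ee_rot"],o["wrist_force"],o["width"])
pickle.dump(o,open("o3.pkl","wb"))
for n,i in zip(("w3","b3","a3"),(I,J,K)):cv2.imwrite(f"pics/{n}.png",i[...,::-1])
f=lambda I,x,y,w,h:cv2.resize(I[y:y+h,x:x+w,::-1],(400,400),interpolation=3)
cv2.imwrite("pics/w3c.png",np.hstack([f(I,214,150,80,80),f(J,240,225,70,70)]))
print(bore(I[...,::-1],(254,190),8),bore(J[...,::-1],(279,249),5))
plan([.524,-.174,.19],np.radians(105.4),8)
```

```text
[0.5421418  0.09809111 0.18063403] [3.14104785e+00 9.51683515e-05 1.84479080e+00] [-0.48437173 -0.49036998 -0.59631227] 0.05655470308164036
(129.0, [(array([253.63, 191.74]), array([15. , 17.1]))]) (122.0, [(array([273.97, 254.07]), array([0.9, 1.2])), (array([283.87, 254.01]), array([1. , 1.6])), (array([278.93, 249.12]), array([5.8, 7.8]))])
-3.22 -1.12 -0.15 -0.001 -0.000 0.001; -3.22 -1.12 -0.15 -0.001 -0.000 0.001; -3.22 -1.12 -0.15 -0.001 -0.000 0.001; -3.22 -1.12 -0.15 -0.001 -0.000 0.001; -3.22 -1.11 -0.15 -0.001 -0.000 0.001
-3.22 -1.11 -0.15 -0.001 -0.000 0.001; -3.22 -1.11 -0.15 -0.001 -0.000 0.001; -3.22 -1.11 -0.15 -0.001 -0.000 0.001
```

View pics/w3c.png

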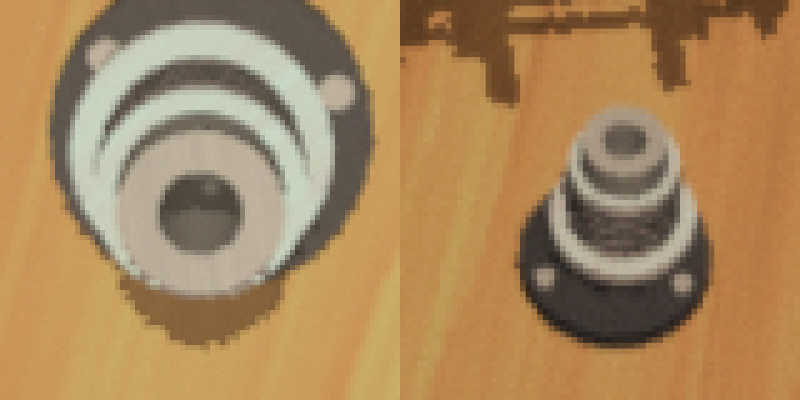

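Sleeve is back and holds by itself: the nose stands clear of the rim, with the bore at wrist px (253.7,191.7). Now to the square dop.

Call:
{"fn": "step_arm", "kwargs": {"increments": "-3.22 -1.12 -0.15 0 0 0; -3.22 -1.12 -0.15 0 0 0; -3.22 -1.12 -0.15 0 0 0; -3.22 -1.12 -0.15 0 0 0; -3.22 -1.11 -0.15 0 0 0"}}

```text
time: 7.05
tool_pos: [0.5306, -0.073, 0.1858]
ee_rot: [-3.138, -0.002, 1.845]
wrist_force: [1.0, 0.0, -0.3]
width: 0.0566
```

Call:
{"fn": "step_arm", "kwargs": {"increments": "-3.22 -1.11 -0.1 0 0 0; -3.22 -1.11 -0.1 0 0 0; -3.22 -1.11 0 0 0 0; 0 0 0 0 0 0; 0 0 0 0 0 0"}}

```text
time: 7.55
tool_pos: [0.5251, -0.174, 0.188]
ee_rot: [-3.139, -0.003, 1.843]
wrist_force: [-0.0, -0.2, 0.6]
width: 0.0566
```

Run:
```python
from h import *
import pickle
o=get_obs();I=snapshot("wrist")
print(o["tool_pos"],o["ee_rot"],o["wrist_force"],o["width"])
pickle.dump(o,open("o4.pkl","wb"))
cv2.imwrite("pics/w4.png",I[...,::-1])
C=cam("wrist",o)
print(proj(C,[.524,-.174,.089]))
```

```text
[ 0.52509279 -0.17402881  0.18798125] [-3.13911813e+00 -3.04030652e-03  1.84319044e+00] [-0.02027203 -0.23860178  0.64160653] 0.056587116606359185
[253.71704729 194.2121747 ]
```

View pics/w4.png

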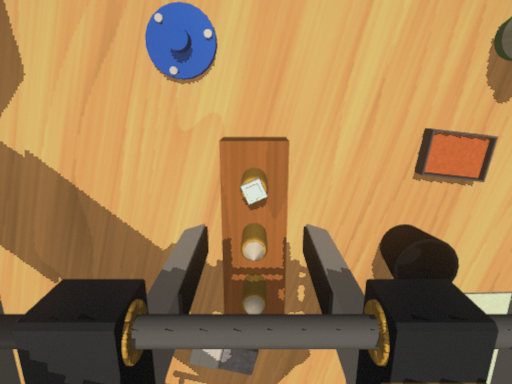

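Wrist view: the jaws are square to the row, the square stone is at about (254,190), the pointed one at (254,250) and the domed one at (254,300).

Run:
```python
from h import *
import pickle
o=pickle.load(open("o4.pkl","rb"));C=cam("wrist",o)
I=cv2.imread("pics/w4.png");m=(I.min(2)>150).astype(np.uint8);m[:, :235]=0;m[:,275:]=0;m[:165]=0;m[215:]=0
q,l,st,ce=cv2.connectedComponentsWithStats(m);i=1+np.argmax(st[1:,4]);print(st[i],ce[i])
k=cv2.findContours((l==i).astype(np.uint8),0,1)[0][0];r=cv2.minAreaRect(k);print(r)
p=onz(C,r[0],.088);print(p, R.from_euler("xyz",o["ee_rot"]).inv().apply(p-o["tool_pos"])*100)
```

```text
[241 179  26  25 406] [253.47536946 191.05665025]
((253.51370239257812, 191.13014221191406), (20.19358253479004, 20.19358253479004), 65.55604553222656)
[ 0.52313257 -0.17157418  0.088     ] [ 0.25875098 -0.09801209  9.99923133]
```

Call:
{"fn": "step_arm", "kwargs": {"increments": "0.2 -0.1 4 0 0 0; 0 0 4 0 0 0; 0 0 3.5 0 0 0; 0 0 2 0 0 0; 0 0 0 0 0 0"}}

```text
time: 8.1
tool_pos: [0.5215, -0.1694, 0.0504]
ee_rot: [-3.135, -0.006, 1.847]
wrist_force: [-1.2, -0.1, -1.2]
width: 0.0565
```

Call:
{"fn": "step_arm", "kwargs": {"increments": "0 0 0.4 0 0 0; 0 0 0 0 0 0; 0 0 0 0 0 0"}}

```text
time: 8.4
tool_pos: [0.5256, -0.1725, 0.0528]
ee_rot: [3.139, 0.002, 1.845]
wrist_force: [0.4, -0.1, -0.6]
width: 0.0565
```

Call:
{"fn": "step_arm", "kwargs": {"increments": "0 0 0.5 0 0 0; 0 0 0 0 0 0; 0 0 0 0 0 0"}}

```text
time: 8.7
tool_pos: [0.5244, -0.1724, 0.046]
ee_rot: [3.141, -0.0, 1.845]
wrist_force: [0.2, -0.3, 0.2]
width: 0.0562
```

Call:
{"fn": "step_arm", "kwargs": {"increments": "0 0 0 0 0 0; 0 0 0 0 0 0; 0 0 0 0 0 0; 0 0 0 0 0 0; 0 0 0 0 0 0", "claw": 1}}

```text
time: 9.2
tool_pos: [0.5244, -0.1724, 0.046]
ee_rot: [-3.141, -0.0, 1.845]
wrist_force: [0.4, -0.8, -0.4]
width: 0.0256
```

Call:
{"fn": "step_arm", "kwargs": {"increments": "0 0 0 0 0 0; 0 0 0 0 0 0"}}

```text
time: 9.4
tool_pos: [0.5244, -0.1724, 0.046]
ee_rot: [-3.141, -0.0, 1.845]
wrist_force: [-1.5, -0.5, 1.1]
width: 0.0252
```

Call:
{"fn": "step_arm", "kwargs": {"increments": "0 0 -1 0 0 0; 0 0 -2 0 0 0; 0 0 -3.5 0 0 0; 0 0 -4 0 0 0; 0 0 -3.5 0 0 0"}}

```text
time: 9.9
tool_pos: [0.5246, -0.1723, 0.1884]
ee_rot: [3.14, 0.001, 1.845]
wrist_force: [0.4, -0.2, -0.5]
width: 0.0258
```

Run:
```python
from h import *
o=get_obs();print(o["tool_pos"],o["width"],o["wrist_force"])
plan([.541,.0985,.17],1.845,8)
```

```text
[ 0.52456089 -0.17229675  0.18843004] 0.025813798522945016 [ 0.39783946 -0.22754294 -0.49270172]
3.20 1.11 0.23 0.000 0.000 -0.000; 3.20 1.11 0.23 0.000 0.000 -0.000; 3.20 1.11 0.23 0.000 0.000 -0.000; 3.20 1.11 0.23 0.000 0.000 -0.000; 3.20 1.11 0.23 0.000 0.000 -0.000
3.20 1.11 0.23 0.000 0.000 -0.000; 3.20 1.11 0.23 0.000 0.000 -0.000; 3.20 1.11 0.23 0.000 0.000 -0.000
```

Call:
{"fn": "step_arm", "kwargs": {"increments": "3.2 1.11 0.23 0 0 0; 3.2 1.11 0.23 0 0 0; 3.2 1.11 0.23 0 0 0; 3.2 1.11 0.23 0 0 0; 3.2 1.11 0.23 0 0 0"}}

```text
time: 10.4
tool_pos: [0.5346, -0.0019, 0.1751]
ee_rot: [3.141, 0.0, 1.845]
wrist_force: [-0.0, -0.2, -0.9]
width: 0.0255
```

Call:
{"fn": "step_arm", "kwargs": {"increments": "3.2 1.11 0.23 0 0 0; 3.2 1.11 0.23 0 0 0; 3.2 1.11 0.23 0 0 0; 0 0 0 0 0 0; 0 0 0 0 0 0"}}

```text
time: 10.9
tool_pos: [0.5406, 0.0985, 0.1679]
ee_rot: [-3.142, 0.001, 1.846]
wrist_force: [-0.6, -1.2, -1.7]
width: 0.0255
```

Run:
```python
from h import *
import pickle
o=get_obs();I=snapshot("wrist");J=snapshot("side");K=snapshot("scene")
print(o["tool_pos"],o["ee_rot"],o["wrist_force"],o["width"])
pickle.dump(o,open("o5.pkl","wb"))
for n,i in zip(("w5","b5","a5"),(I,J,K)):cv2.imwrite(f"pics/{n}.png",i[...,::-1])
f=lambda I,x,y,w,h,s:cv2.resize(I[y:y+h,x:x+w,::-1],(w*s,h*s),interpolation=3)
cv2.imwrite("pics/w5c.png",np.hstack([f(I,205,150,100,150,3),f(J,240,185,75,150,3),f(K,260,100,75,150,3)]))
Q=R.from_euler("xyz",o["ee_rot"])
foot=o["tool_pos"]+Q.apply([0,0,.038])
for n in("wrist","side","scene"):
    C=cam(n,o);print(n,"foot",proj(C,foot),"bore",proj(C,[.541,.099,.082]))
```

```text
[0.54057421 0.09853237 0.16787076] [-3.14159045e+00  5.46345836e-04  1.84645359e+00] [-0.56292056 -1.21539543 -1.68397836] 0.025491470888295436
wrist foot [254.54682732 217.70035943] bore [255.23494764 198.00928113]
side foot [279.4772377  233.98453635] bore [278.80235133 248.89082301]
scene foot [296.58912245 143.51549245] bore [295.72262391 159.80590483]
```

View pics/w5c.png

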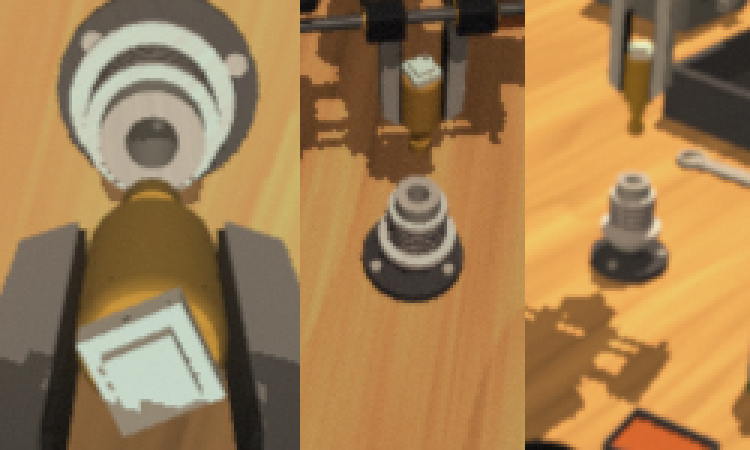

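Wrist view: shank tip at about (255,210), just in front of the bore at (255.7,197.5), and laterally lined up with it. The side and scene views agree with the predicted foot. Next, the fine offset.

Run:
```python
from h import *
import pickle
I=cv2.imread("pics/w5.png");o=pickle.load(open("o5.pkl","rb"));C=cam("wrist",o)
print(bore(I,(255,197),8))
o3=pickle.load(open("o3.pkl","rb"));C3=cam("wrist",o3);I3=cv2.imread("pics/w3.png");print(bore(I3,(254,192),8),bore(I3,(254,192),10))
g=cv2.cvtColor(I,cv2.COLOR_BGR2GRAY)
print("col255",list(enumerate(g[184:222,254:257].mean(1).astype(int),184)))
S=I[...,2].astype(int)-I[...,0]
for v in (211,212,214,216,218):print(v,S[v,242:270])
Q=R.from_euler("xyz",o["ee_rot"])
for p in([.0055,0,.038],[.007,0,.0365],[.007,.007,.030],[.007,-.007,.03]):print(p,proj(C,o["tool_pos"]+Q.apply(p)))
for c,uv in((C,(255.3,197.3)),(C3,(253.7,191.7))):
    for z in(.080,.083,.0835): print(z,onz(c,uv,z),Q.inv().apply(onz(c,uv,z)-o["tool_pos"])*1000)
J=cv2.imread("pics/b5.png");print(bore(J,(279,249),5))
```

```text
(126.0, [(array([255.16, 197.04]), array([16.9, 17.3]))])
(125.0, [(array([253.6 , 192.09]), array([15.7, 16.7]))]) (131.0, [(array([253.58, 192.11]), array([16., 17.]))])
col255 [(184, np.int64(176)), (185, np.int64(176)), (186, np.int64(176)), (187, np.int64(176)), (188, np.int64(166)), (189, np.int64(113)), (190, np.int64(79)), (191, np.int64(85)), (192, np.int64(82)), (193, np.int64(75)), (194, np.int64(72)), (195, np.int64(72)), (196, np.int64(96)), (197, np.int64(104)), (198, np.int64(105)), (199, np.int64(105)), (200, np.int64(103)), (201, np.int64(104)), (202, np.int64(103)), (203, np.int64(103)), (204, np.int64(103)), (205, np.int64(115)), (206, np.int64(161)), (207, np.int64(177)), (208, np.int64(177)), (209, np.int64(129)), (210, np.int64(86)), (211, np.int64(86)), (212, np.int64(89)), (213, np.int64(114)), (214, np.int64(146)), (215, np.int64(132)), (216, np.int64(102)), (217, np.int64(92)), (218, np.int64(91)), (219, np.int64(91)), (220, np.int64(91)), (221, np.int64(91))]
211 [60 39 23 18 23 30 35 42 54 62 67 68 71 70 71 70 71 66 59 45 35 33 31 28
 25 27 41 67]
212 [73 
[... 600 characters left out ...]
.03] [244.23076826 212.03130061]
0.08 [0.5410448  0.09905387 0.08      ] [ 0.42173314  0.59494775 87.87054064]
0.083 [0.54080106 0.09990334 0.083     ] [ 1.30383693  0.59161875 84.87005827]
0.0835 [0.54076044 0.10004492 0.0835    ] [ 1.45085423  0.59106392 84.36997787]
0.08 [0.54090072 0.09968729 0.08      ] [ 1.07046009  0.62872016 87.87018614]
0.083 [0.54068698 0.10048579 0.083     ] [ 1.89535242  0.64037725 84.86973499]
0.0835 [0.54065136 0.10061888 0.0835    ] [ 2.03283448  0.6423201  84.3696598 ]
(123.0, [(array([273.99, 254.11]), array([0.8, 1.2])), (array([283.85, 254.05]), array([0.9, 1.6])), (array([278.95, 249.14]), array([5.8, 7.8])), (array([274.23, 243.99]), array([1. , 1.9]))])
```

Call:
{"fn": "step_arm", "kwargs": {"increments": "0.15 0.03 1.5 0 0 0; 0 0 1.5 0 0 0; 0 0 0.8 0 0 0; 0 0 0.2 0 0 0; 0 0 0 0 0 0"}}

```text
time: 11.55
tool_pos: [0.5401, 0.0995, 0.1266]
ee_rot: [-3.14, -0.0, 1.845]
wrist_force: [-0.4, 0.5, -0.1]
width: 0.0256
```

Run:
```python
from h import *
o=get_obs();I=snapshot("wrist");J=snapshot("side");K=snapshot("scene")
print(o["tool_pos"],o["ee_rot"],o["wrist_force"],o["width"])
for n,i in zip(("w6","b6","a6"),(I,J,K)):cv2.imwrite(f"pics/{n}.png",i[...,::-1])
f=lambda I,x,y,w,h,s:cv2.resize(I[y:y+h,x:x+w,::-1],(w*s,h*s),interpolation=3)
cv2.imwrite("pics/w6c.png",np.hstack([f(I,220,180,70,75,6),np.vstack([f(J,262,220,35,45,5),f(K,278,130,35,45,5)])]))
Q=R.from_euler("xyz",o["ee_rot"]);C=cam("wrist",o)
print(proj(C,[.5407,.1001,.083]),proj(C,o["tool_pos"]+Q.apply([0,0,.038])),proj(C,o["tool_pos"]+Q.apply([.007,0,.0365])))
```

```text
[0.5400809  0.09947842 0.126584  ] [-3.13993649e+00 -4.08917440e-04  1.84455693e+00] [-0.36325862  0.48627826 -0.10373951] 0.02556514531239788
[255.7040023 214.5280021] [254.54414194 217.69985475] [254.53219056 208.99700749]
```

View pics/w6c.png

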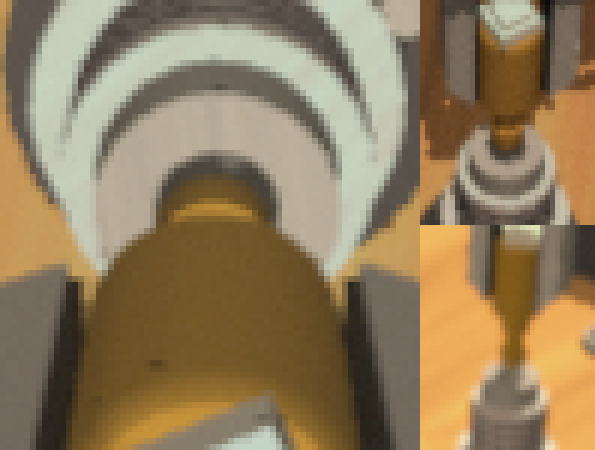

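Wrist crop: the shank tip sits in front of the bore rim, about 0.4 mm short in tool +x and +y. I'll apply a small correction and feel down.

Call:
{"fn": "step_arm", "kwargs": {"increments": "0.05 0.03 0.2 0 0 0; 0 0 0.2 0 0 0; 0 0 0.1 0 0 0; 0 0 0 0 0 0"}}

```text
time: 12.1
tool_pos: [0.5406, 0.1002, 0.1223]
ee_rot: [-3.141, -0.0, 1.845]
wrist_force: [-0.7, -0.1, -1.5]
width: 0.0257
```

Call:
{"fn": "step_arm", "kwargs": {"increments": "0 0 0.1 0 0 0; 0 0 0.1 0 0 0; 0 0 0 0 0 0"}}

```text
time: 12.4
tool_pos: [0.5406, 0.1002, 0.1204]
ee_rot: [-3.141, -0.0, 1.845]
wrist_force: [-0.9, -0.2, -0.5]
width: 0.0257
```

Call:
{"fn": "step_arm", "kwargs": {"increments": "0 0 0.1 0 0 0; 0 0 0.1 0 0 0; 0 0 0 0 0 0"}}

```text
time: 12.7
tool_pos: [0.5406, 0.1002, 0.1184]
ee_rot: [-3.141, -0.0, 1.845]
wrist_force: [0.2, -0.4, -1.1]
width: 0.0257
```

Call:
{"fn": "step_arm", "kwargs": {"increments": "0 0 0.1 0 0 0; 0 0 0.1 0 0 0; 0 0 0 0 0 0"}}

```text
time: 13.0
tool_pos: [0.5406, 0.1002, 0.1164]
ee_rot: [-3.141, -0.0, 1.845]
wrist_force: [-0.5, -0.9, -0.6]
width: 0.0255
```

Call:
{"fn": "step_arm", "kwargs": {"increments": "0 0 0.1 0 0 0; 0 0 0.1 0 0 0; 0 0 0 0 0 0"}}

```text
time: 13.3
tool_pos: [0.5406, 0.1002, 0.1144]
ee_rot: [-3.141, -0.0, 1.845]
wrist_force: [-0.5, -1.0, -1.2]
width: 0.0258
```

Call:
{"fn": "step_arm", "kwargs": {"increments": "0 0 0.1 0 0 0; 0 0 0.1 0 0 0; 0 0 0 0 0 0"}}

```text
time: 13.6
tool_pos: [0.5407, 0.1002, 0.1124]
ee_rot: [-3.141, -0.0, 1.845]
wrist_force: [-0.5, -0.4, -1.4]
width: 0.0253
```

The foot is below any possible mouth height with no force, so the shank is in the bore. Continuing.

Call:
{"fn": "step_arm", "kwargs": {"increments": "0 0 0.2 0 0 0; 0 0 0.2 0 0 0; 0 0 0.2 0 0 0; 0 0 0.1 0 0 0; 0 0 0 0 0 0"}}

```text
time: 14.1
tool_pos: [0.5405, 0.1002, 0.1052]
ee_rot: [-3.141, -0.0, 1.845]
wrist_force: [-0.8, 0.2, -0.7]
width: 0.0257
```

Call:
{"fn": "step_arm", "kwargs": {"increments": "0 0 0.2 0 0 0; 0 0 0.2 0 0 0; 0 0 0.1 0 0 0; 0 0 0.1 0 0 0; 0 0 0 0 0 0"}}

```text
time: 14.6
tool_pos: [0.5407, 0.1002, 0.0994]
ee_rot: [-3.142, -0.0, 1.845]
wrist_force: [0.0, -0.2, -0.7]
width: 0.0256
```

Call:
{"fn": "step_arm", "kwargs": {"increments": "0 0 0.1 0 0 0; 0 0 0.1 0 0 0; 0 0 0 0 0 0"}}

```text
time: 14.9
tool_pos: [0.5407, 0.1002, 0.0974]
ee_rot: [-3.141, -0.0, 1.845]
wrist_force: [-0.5, -0.7, 0.1]
width: 0.0255
```

Call:
{"fn": "step_arm", "kwargs": {"increments": "0 0 0.1 0 0 0; 0 0 0.1 0 0 0; 0 0 0 0 0 0"}}

```text
time: 15.2
tool_pos: [0.5407, 0.1002, 0.0954]
ee_rot: [-3.142, -0.0, 1.845]
wrist_force: [-0.3, -0.8, -0.6]
width: 0.0256
```

Call:
{"fn": "step_arm", "kwargs": {"increments": "0 0 0.1 0 0 0; 0 0 0 0 0 0; 0 0 0 0 0 0"}}

```text
time: 15.5
tool_pos: [0.5407, 0.1002, 0.0946]
ee_rot: [3.142, 0.0, 1.845]
wrist_force: [-1.0, 0.3, -0.4]
width: 0.0257
```

Call:
{"fn": "step_arm", "kwargs": {"increments": "0 0 0.1 0 0 0; 0 0 0 0 0 0; 0 0 0 0 0 0"}}

```text
time: 15.8
tool_pos: [0.5408, 0.1002, 0.0941]
ee_rot: [3.141, 0.0, 1.845]
wrist_force: [-1.7, -1.9, 2.7]
width: 0.0254
```

Call:
{"fn": "step_arm", "kwargs": {"increments": "0 0 0.1 0 0 0; 0 0 0 0 0 0; 0 0 0 0 0 0"}}

```text
time: 16.1
tool_pos: [0.5408, 0.1002, 0.0936]
ee_rot: [3.141, 0.0, 1.845]
wrist_force: [-2.9, -1.2, 5.4]
width: 0.0256
```

Call:
{"fn": "step_arm", "kwargs": {"increments": "0 0 0.1 0 0 0; 0 0 0 0 0 0; 0 0 0 0 0 0"}}

```text
time: 16.4
tool_pos: [0.5407, 0.1002, 0.0928]
ee_rot: [3.141, 0.0, 1.845]
wrist_force: [-2.6, -2.2, 7.0]
width: 0.0251
```

Call:
{"fn": "step_arm", "kwargs": {"increments": "0 0 0.1 0 0 0; 0 0 0 0 0 0; 0 0 0 0 0 0"}}

```text
time: 16.7
tool_pos: [0.5408, 0.1002, 0.0919]
ee_rot: [3.141, 0.0, 1.845]
wrist_force: [-3.0, -1.7, 6.8]
width: 0.0255
```

Call:
{"fn": "step_arm", "kwargs": {"increments": "0 0 0.1 0 0 0; 0 0 0 0 0 0; 0 0 0 0 0 0"}}

```text
time: 17.0
tool_pos: [0.5409, 0.1, 0.0904]
ee_rot: [3.141, 0.001, 1.845]
wrist_force: [-2.2, -1.1, 6.7]
width: 0.0251
```

Call:
{"fn": "step_arm", "kwargs": {"increments": "0 0 0.1 0 0 0; 0 0 0 0 0 0; 0 0 0 0 0 0"}}

```text
time: 17.3
tool_pos: [0.541, 0.1, 0.0895]
ee_rot: [3.141, 0.001, 1.845]
wrist_force: [-2.4, -1.9, 6.2]
width: 0.0256
```

Run:
```python
from h import *
o=get_obs();J=snapshot("side");K=snapshot("scene")
print(o["tool_pos"],o["wrist_force"],o["width"])
f=lambda I,x,y,w,h,s:cv2.resize(I[y:y+h,x:x+w,::-1],(w*s,h*s),interpolation=3)
cv2.imwrite("pics/w7c.png",np.hstack([f(J,245,210,70,80,5),f(K,262,120,70,80,5)]))
```

```text
[0.54100395 0.10003324 0.08948829] [-2.36925236 -1.89958385  6.19249033] 0.0255580815702899
```

View pics/w7c.png

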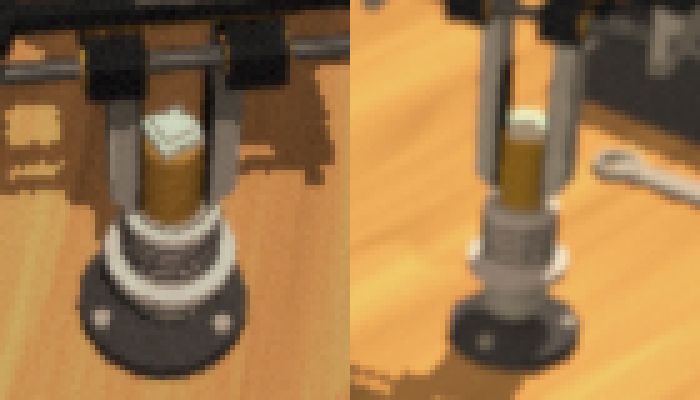

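The sleeve has sprung up (its rim is back at the mouth), tripping at z of about 0.0905, and the peak push was about 7 N. I'll ease off, release and retreat.

Call:
{"fn": "step_arm", "kwargs": {"increments": "0 0 -0.1 0 0 0; 0 0 0 0 0 0"}}

```text
time: 17.6
tool_pos: [0.541, 0.1, 0.09]
ee_rot: [3.141, 0.0, 1.845]
wrist_force: [-2.1, -2.3, 5.3]
width: 0.0254
```

Call:
{"fn": "step_arm", "kwargs": {"increments": "0 0 0 0 0 0; 0 0 0 0 0 0; 0 0 0 0 0 0; 0 0 0 0 0 0; 0 0 0 0 0 0", "claw": -0.2}}

```text
time: 18.1
tool_pos: [0.5406, 0.1004, 0.0892]
ee_rot: [-3.141, -0.0, 1.845]
wrist_force: [0.2, 0.8, 0.0]
width: 0.0562
```

Call:
{"fn": "step_arm", "kwargs": {"increments": "0 0 -1 0 0 0; 0 0 -3 0 0 0; 0 0 -4 0 0 0; 0 0 -4 0 0 0; 0 0 -2 0 0 0"}}

```text
time: 18.6
tool_pos: [0.5421, 0.1004, 0.2352]
ee_rot: [3.134, 0.001, 1.845]
wrist_force: [0.2, 0.6, 0.6]
width: 0.0562
```

Call:
{"fn": "step_arm", "kwargs": {"increments": "-1 0 0 0 0 0; -1 0 0 0 0 0; 0 0 0 0 0 0; 0 0 0 0 0 0; 0 0 0 0 0 0"}}

```text
time: 19.1
tool_pos: [0.5455, 0.0809, 0.2279]
ee_rot: [-3.139, -0.001, 1.845]
wrist_force: [-1.1, 0.7, 0.2]
width: 0.0563
```

Run:
```python
from h import *
o=get_obs();I=snapshot("wrist");J=snapshot("side");K=snapshot("scene")
print(o["tool_pos"],o["wrist_force"],o["width"],o["time"])
f=lambda I,x,y,w,h,s:cv2.resize(I[y:y+h,x:x+w,::-1],(w*s,h*s),interpolation=3)
cv2.imwrite("pics/w8c.png",np.hstack([f(I,200,100,100,160,2),f(J,245,210,70,80,4),f(K,262,120,70,80,4)]))
B=cv2.imread("pics/b0.png")[...,::-1];d=(np.abs(J.astype(int)-B).max(2)>60);print([(int(a[0]),int(a[1]),int(a[2]),int(a[3]),int(a[4])) for a in cv2.connectedComponentsWithStats(d.astype(np.uint8))[2] if a[4]>30])
S,D=cam("scene"),cam("side")
for h in(.032,.072,.081):print(h,proj(S,[.541,.100,.051+h]),proj(D,[.541,.100,.051+h]))
```

```text
[0.54547895 0.08085706 0.22787775] [-1.14073313  0.71180691  0.19437083] 0.05626895196842836 19.1
[(0, 0, 512, 384, 170254), (223, 0, 244, 226, 11589), (461, 7, 51, 50, 873), (355, 37, 80, 33, 1593), (283, 59, 25, 11, 108), (282, 80, 26, 8, 86), (261, 93, 25, 11, 101), (288, 92, 17, 9, 64), (291, 102, 17, 4, 45), (226, 153, 11, 16, 94), (478, 172, 34, 53, 706), (297, 184, 6, 10, 38), (347, 214, 130, 170, 10089), (275, 231, 12, 9, 66), (273, 238, 14, 17, 119), (478, 262, 33, 47, 288)]
0.032 [295.98793427 159.34052727] [278.73847461 249.00024477]
0.072 [296.92079171 145.76680463] [279.08641559 236.75600651]
0.081 [297.13590884 142.63670114] [279.16809385 233.88170276]
```

View pics/w8c.png

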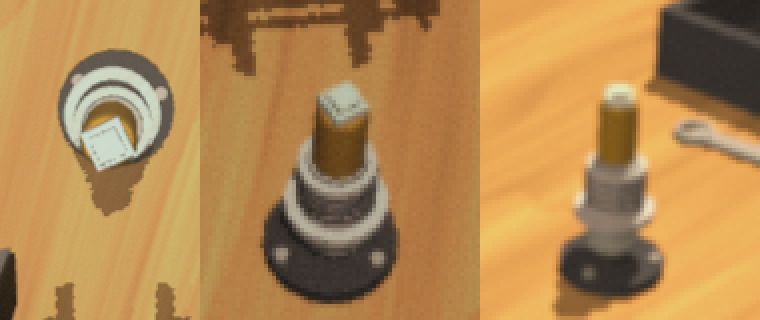

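The dop stands upright and the sleeve is up: its flange is at scene row ~172, as at the start. The stone top is within about 1 px of where a seated dop should be.

```bash
python3 -c "
from bench import *
print(close_job())"
```

```text
the job is handed in; nothing more can be done
None
```

The dop with the square stone is in the chuck. The sleeve has sprung up and the dop was left standing upright. The job is handed in, at about 19 s of the allowed 72 s.

- **Sleeve:** I pressed the flange down with the fingertips until it bottomed, at about 12.5 mm of travel and 15 N. Pictures after I let go showed it staying back.
- **Loading:** I gripped the dop by its body and lined the shank up with the wrist camera. It entered the bore without measurable contact force. The sprung tip met it as expected, and the sleeve tripped at about 30.5 mm depth. The highest vertical force I read while loading was 7 N, against the 20 N limit.
- **Last checks:** With the gripper clear, the pictures showed the sleeve up at its starting height and the stone's top within about 1 px of the seated position. I did not tug on the dop to test the lock. Side loads of 2–3 N showed while seating and vanished on release.
- **Other things:** I checked these only by a rough before-and-after comparison of the side view. It also flagged small patches around the block and pot; I took these for arm and shadow changes and did not look at them closely. I never touched the other dops or the blue look-alike.

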